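# Scrape used syringe filters off a flat shovel into a waste box

### The job

The three used syringe filters lying on the flat hand shovel must go into the white waste box without the robot itself touching them: pick the shovel up by its handle, keep it level, and put the loaded blade through the slot of the box until all three filters are past the wiper lip. Press the blade up against the lip so that it gives by a few millimetres and draw the shovel straight out, so that the lip scrapes all the filters off into the box. Then lay the empty shovel back flat in its drip tray, the way it lay, and leave the other things on the bench where they are.

Things in the scene. Friction and masses are not known exactly. Their poses are not given: they have to be found in the camera images.
- shovel: Flat hand shovel, 261 mm long, 0.16 kg, lying loaded in the drip tray. Origin on the blade's underside; x points from the handle to the front edge, z up. Blade: x -70 to 55, y -42 to 42, z 0 to 3 mm, no side walls, a 12 mm high flange across its rear. Its dark rubber face grips: filters do not slide off at moderate slopes. Black handle, see shovel_grip, on a thin bent shank.
- shovel_edge (a point): Middle of the front edge of the shovel blade, on its upper face (shovel x +55, z +3 mm).
- shovel_grip (a point): Point on the handle's centre line (shovel x -135, z +28 mm), to grip from above with the fingers on its two sides. The straight handle spans shovel x -206 to -101 mm, is 18 mm wide in y and 17 mm high.
- filter_0: Syringe filter, a disc 28 mm across with a small hub on top, 16 mm high in all, 12 g. Origin at the centre of its underside, z up. Lies on the front part of the blade, on its left.
- filter_1: Same filter, on the front part of the blade, on its right.
- filter_2: Same filter, on the middle line of the blade, 30 to 42 mm behind the other two, its centre within 10 mm of the shovel's origin.
- waste_box: White waste box, 150 x 150 mm, 146 mm high, fixed, with a clear lid. Origin at the centre of its underside; x points from the slotted front into the box, z up. Slot in the front wall (x -75 to -71 mm): y -60 to 60 mm, from the sill at z 45 up to the wiper lip at z 90 mm (15 mm farther in; wall above from z 98). Back wall inside at x 71, floor at z 8 mm.
- sill (a point): Middle of the top of the front wall below the slot (waste_box x -73, z 45 mm).
- wiper_lip (a point): Middle of the wiper's lower edge at rest (waste_box x -58, z 90 mm); this point is fixed to the box. The wiper is an upright strip 4 mm thick, 116 mm wide; a blade that lifts it slides along under it, what stands on the blade behind it is held back. With the shovel's origin 25 to 48 mm past the lip, all filters are behind it and the blade's rear flange is still outside.
- wiper (a joint): Upward travel of the wiper in m: 0 at rest, stop at 0.010. It rises when pressed from below (about 0.3 N at first touch and 0.3 N more per mm) and springs back by itself; it moves no other way.
- drip_tray: Shallow stainless steel drip tray, 300 x 130 mm, fixed to the bench, floor 4 mm and rim 8 mm above the bench. Origin at the centre of its underside; x along its length, the way the shovel's x points when it lies in it.
- tray_bed (a point): Point on the tray's floor (tray x +75 mm) at which the shovel's origin belongs.
- dropper_bottle: Bystander: white squeeze bottle, 70 mm across, 192 mm high, at the back.
- timer: Bystander: bench timer, 68 x 68 x 21 mm, at the right.
- marker_pen: Bystander: marker pen lying on the bench, 137 mm long.
- parafilm_roll: Bystander: roll of film standing on end, 62 mm across, 50 mm high, at the back.

How it is judged:
On the way, in this order (a step that is already met when the one before it is completed fails the run):
1. the shovel is lifted clear of the tray with all three filters lying on its blade (height (world z) of shovel above 0.03 m and x of filter_0 in the frame of shovel between -0.07 and 0.055 m and y of filter_0 in the frame of shovel between -0.042 and 0.042 m and z of filter_0 in the frame of shovel between -0.002 and 0.012 m and x of filter_1 in the frame of shovel between -0.07 and 0.055 m and y of filter_1 in the frame of shovel between -0.042 and 0.042 m and z of filter_1 in the frame of shovel between -0.002 and 0.012 m and x of filter_2 in the frame of shovel between -0.07 and 0.055 m and y of filter_2 in the frame of shovel between -0.042 and 0.042 m and z of filter_2 in the frame of shovel between -0.002 and 0.012 m), for 0.2 s.
2. the loaded blade is through the slot and pressed up against the wiper lip (raised at least 1.5 mm), all three filters still on the blade and wholly behind the lip (value of joint wiper above 0.0015 m and x of filter_0 in the frame of shovel between -0.07 and 0.055 m and y of filter_0 in the frame of shovel between -0.042 and 0.042 m and z of filter_0 in the frame of shovel between -0.002 and 0.012 m and x of filter_1 in the frame of shovel between -0.07 and 0.055 m and y of filter_1 in the frame of shovel between -0.042 and 0.042 m and z of filter_1 in the frame of shovel between -0.002 and 0.012 m and x of filter_2 in the frame of shovel between -0.07 and 0.055 m and y of filter_2 in the frame of shovel between -0.042 and 0.042 m and z of filter_2 in the frame of shovel between -0.002 and 0.012 m and x of each of filter_0, filter_1, filter_2 in the frame of waste_box above -0.044 m), for 0.1 s.
3. the shovel is out of the box and all three filters lie inside it, below the sill (x of shovel_edge in the frame of waste_box below -0.06 m and x of filter_0 in the frame of waste_box between -0.071 and 0.071 m and y of filter_0 in the frame of waste_box between -0.071 and 0.071 m and z of filter_0 in the frame of waste_box between 0.004 and 0.045 m and x of filter_1 in the frame of waste_box between -0.071 and 0.071 m and y of filter_1 in the frame of waste_box between -0.071 and 0.071 m and z of filter_1 in the frame of waste_box between 0.004 and 0.045 m and x of filter_2 in the frame of waste_box between -0.071 and 0.071 m and y of filter_2 in the frame of waste_box between -0.071 and 0.071 m and z of filter_2 in the frame of waste_box between 0.004 and 0.045 m), for 0.1 s.
At the end, for the whole second after the job is handed in: All three filters rest inside the waste box, below the sill; the wiper is back at rest; the shovel lies flat in the drip tray the way it lay (origin within 26 mm of its place, within 0.15 rad of the tray's length), released and at rest (x of filter_0 in the frame of waste_box between -0.071 and 0.071 m and y of filter_0 in the frame of waste_box between -0.071 and 0.071 m and z of filter_0 in the frame of waste_box between 0.004 and 0.045 m and x of filter_1 in the frame of waste_box between -0.071 and 0.071 m and y of filter_1 in the frame of waste_box between -0.071 and 0.071 m and z of filter_1 in the frame of waste_box between 0.004 and 0.045 m and x of filter_2 in the frame of waste_box between -0.071 and 0.071 m and y of filter_2 in the frame of waste_box between -0.071 and 0.071 m and z of filter_2 in the frame of waste_box between 0.004 and 0.045 m and value of joint wiper below 0.0012 m and horizontal distance between shovel and tray_bed below 0.026 m and angle between the x axis of shovel and the x axis of drip_tray, either way round below 0.15 rad and height (world z) of shovel below 0.01 m and angle between shovel's own z axis and vertical below 0.06 rad and linear speed of shovel below 0.02 m/s and linear speed of each of filter_0, filter_1, filter_2 below 0.03 m/s); the robot touches nothing.
It fails at once if the shovel is tipped more than 0.4 rad from level (angle between shovel's own z axis and vertical above 0.4 rad).
It fails at once if a filter falls onto the bench or the tray (height (world z) of any of filter_0, filter_1, filter_2 below 0.0055 m).
It fails at once if the robot itself touches a filter (contact force between any of the arm, the fingers and filter_0 above 0.1 N or contact force between any of the arm, the fingers and filter_1 above 0.1 N or contact force between any of the arm, the fingers and filter_2 above 0.1 N).
It fails at once if a bystander is moved more than 3 cm (distance of any of dropper_bottle, timer, marker_pen, parafilm_roll from where it was at the start of the episode above 0.03 m).
It also fails if it takes over 64 s, if anything falls off the work surface, if the arm or the gripper's body presses on something with over 40 N, if the wrist force passes 120 N, or if a joint passes its speed limit or range.

### The arm

A 7-joint arm with a two-finger parallel gripper is mounted at the origin on a cart in front of the work surface, level with it; the furniture and walls round the work are solid. World frame = base frame: x ahead of the robot, y to its left, z up, the work surface at z = 0. Lengths are in m, angles in rad, forces in N, time in s.
With the tool pointing down it reaches from about 0.4 to 0.85 m from the base axis. Payload 10.4 kg.
Tool frame: the origin (TCP) lies at the centre of the arm's flange, where the gripper is bolted on; the fingertips stand 173 mm ahead of it and the grasp point (between the pads) lies 155 mm ahead of it; z points along the fingers, y is the line along which they close (so a half turn about z gives the same grasp; the last joint's range is limited). The gripper opens to 85 mm and grips with 20 to 120 N. Pads are 22 mm wide; open, the fingers measure 114 mm over their backs; the gripper's body (76 mm by 85 mm) begins 54 mm behind the grasp point. The pads swing forward as they close: fully open they stand 13 mm farther back than shut.
Start: joints at [1.291, 0.332, -0.065, 1.46, 0.022, 1.35, -0.088], TCP at [0.159, -0.605, 0.405] pointing down, gripper open.
Joint ranges: [-2.6, 2.6], [-0.5, 2.12], [-1.47, 1.34], [0.16, 2.42], [-1.27, 4.41], [0.06, 2.06], [-2.6, 2.6]. Speed limits (rad/s): [2.22, 2.22, 2.79, 2.79, 3.14, 3.14, 3.14].

### API

Orientations are given as a unit quaternion [x, y, z, w].
In Python, from workcell import manip, viewer, finder gives the robot as it stands.
- The arm moves only by the tool arm_command, never from a script. Its argument "plan" is a list of rows, each an object with "dp": the shift along the tool's x, y, z in mm, a list of three; "spin": the turn about the tool's z in rad. A call has 1 to 5 rows; each row shifts and turns the commanded pose from where the row before left it, along the tool's axes as they then stand; what a row does not reach is not made up. A row lasts 1/10 s, in which the tool goes at most 50 mm and 8.59 degrees, less where a joint would pass 70% of its speed; a pose out of reach is approached as far as the arm can. A call is refused whole if a number of a shift passes 50 or a number of a turn 0.15, either way. A call with a gripper value outside its range is refused whole. "grip" is the closure, from -1 (fully open) to 1 (shut), set as the call begins (left out, the last holds). The fingers move at their own pace and stop on an object; "newtons" is the grip in N (left out, the last holds). Time passes only in rows, so rows that do not move let the fingers close. It gives the time, the measured TCP pose, the force, the opening and the grip force at its end, in the units of the state.
- manip.get_obs(): the state, without advancing time (a new reading comes with each control period).
- viewer.camera(name): name is "scene" or "top" or "wrist"; returns the picture (400x640x3 uint8, blue, green, red); there is no depth.
- viewer.camera_params(name): a dict with "vertical_fov" (degrees; the focal length in pixels is half the picture's height over the tangent of half this angle, whatever the lens; pixels are square), "cx", "cy" (the principal point, pixels), "R" (3x3) and "t" (3): a world point X has camera coordinates R X + t; the wrist camera has in their place "T_tool_cam" (4x4, takes a point from camera to tool coordinates, whose origin is the TCP and whose axes are the flange's). Camera axes: x right, y down, z forward; pixel columns grow to the right and rows downward; lengths in m; the calibration is good to about 2 mm. A picture is of the moment at which its call begins: read the wrist's pose just before it. camera_params takes no time and is no camera call.
- manip.hand_in(): hands the job in; it is judged then, once.
Trained networks look in the newest picture that a camera, given by its name, has taken for a name from the list of things; names that differ only in an ending like _2 or _b are one class to them, and where a whole thing is asked for, a point or a joint stands for the part that bears it (a point fixed in the world has none). Each returns a list of dicts, best first, with "score" (0 to 1); they miss things now and then, are a little off and sometimes report something else, mostly with a low value. They report only what shows in the picture. A call takes as long as a camera call.
- finder.find_in(camera, thing): "position" ([x, y, z] in m, in world coordinates, good to about 4 mm: the middle of the surface that is visible of it).
The state is a dict: "clock": time; "joint_pos": joint angles; "joint_velocities": joint speeds; "tau": joint torques, N m; "position": TCP position; "ee_rot": TCP orientation; "ft_force": force on the tool from outside, world axes, zero at the start; "torque": the same for the moment, N m; "grip_width": opening from 0.0 (shut) to 1.0 (fully open); "grasp_force": force on a finger pad.
Only numpy, scipy, OpenCV 4.12 (cv2) and the standard library are available. Lean on these libraries where they do the work, as an engineer would, in place of code of your own. Each camera call takes 0.05 s, during which the arm holds its last target. There are 200 camera calls.

## Working session

There is one attempt and no reset: what is moved stays moved. The work goes in short steps, Python scripts to look and compute and a tool call to move; the robot and the scene stay as the last step left them, time stands still between calls to the robot, and variables do not carry over. Pictures are saved under pics/ and viewed, at most 10 in all, crops included, and the job is handed in when it is done.

Besides the shell and the picture viewer there is one more tool, called after ">>>" by a JSON object that holds its "fn" and its "kwargs", one argument or row to a line. arm_command: Moves the arm, as the interface text tells. Its arguments: {"type":"object","properties":{"plan":{"type":"array","items":{"type":"object","properties":{"dp":{"type":"array","items":{"type":"number"}},"spin":{"type":"number"}}}},"grip":{"type":"number"},"newtons":{"type":"number"}},"required":["plan"]}

```bash
mkdir -p pics; python3 - <<'E'
from workcell import manip, viewer, finder
import cv2
o=manip.get_obs()
print({k:o[k] for k in('clock','position','ee_rot','grip_width')})
for c in('top','scene'):
    cv2.imwrite(f'pics/{c}0.png',viewer.camera(c))
    for t in ['shovel','shovel_edge','shovel_grip','filter_0','waste_box','sill','wiper_lip','drip_tray','tray_bed','dropper_bottle','timer','marker_pen','parafilm_roll']:
        if c=='scene' and t in('dropper_bottle','timer','marker_pen','parafilm_roll'): continue
        try: print(c,t,[(round(r['score'],2),[round(v,4) for v in r['position']]) for r in finder.find_in(c,t)[:4]])
        except Exception as e: print(t,e)
E
```

```text
{'clock': 0.0, 'position': array([ 0.15871426, -0.60437363,  0.40391907]), 'ee_rot': array([ 9.91769737e-01,  1.28032328e-01, -1.15493119e-04, -7.05711624e-04]), 'grip_width': 1.000638958577382}
top shovel [(0.63, [0.5165, -0.035, 0.0121]), (0.38, [0.372, 0.2888, 0.0133])]
top shovel_edge [(0.58, [0.519, -0.0319, 0.0021])]
top shovel_grip [(0.9, [0.518, -0.0374, 0.009])]
top filter_0 [(0.67, [0.5556, 0.0264, 0.0142]), (0.49, [0.5404, -0.0147, 0.0189])]
top waste_box [(0.65, [0.5713, 0.2681, 0.1437]), (0.36, [0.4558, -0.0754, 0.0033])]
top sill [(0.72, [0.5758, 0.2638, 0.1402])]
top wiper_lip [(0.73, [0.7712, 0.182, 0.0494]), (0.67, [0.5708, 0.2679, 0.1427])]
top drip_tray [(0.96, [0.4568, -0.0746, 0.0025])]
top tray_bed [(0.58, [0.4558, -0.078, 0.0032])]
top dropper_bottle [(0.89, [0.7179, 0.1058, 0.1219])]
top timer [(0.67, [0.7111, -0.182, 0.0191])]
top marker_pen [(0.78, [0.3714, 0.287, 0.0145])]
top parafilm_roll [(0.75, [0.5719, 0.2669, 0.1406]), (0.6, [0.7673, 0.1816, 0.0488]), (0.54, [0.707, -0.18, 0.0189])]
scene shovel [(0.77, [0.5006, -0.0446, 0.0085])]
scene shovel_edge [(0.68, [0.4945, -0.0408, 0.0085])]
scene shovel_grip [(0.96, [0.4934, -0.0388, 0.0101]), (0.69, [0.7036, -0.1688, 0.022])]
scene filter_0 [(0.63, [0.5515, 0.0267, 0.0171]), (0.59, [0.539, -0.0162, 0.0113]), (0.43, [0.5757, -0.0007, 0.0102])]
scene waste_box [(0.88, [0.5341, 0.317, 0.1038])]
scene sill [(0.91, [0.5336, 0.3178, 0.1027])]
scene wiper_lip [(0.93, [0.5406, 0.3179, 0.1013])]
scene drip_tray [(0.88, [0.4532, -0.0681, 0.01]), (0.2, [0.7244, 0.1233, 0.1311])]
scene tray_bed [(0.75, [0.4487, -0.0698, 0.005])]
```

View pics/top0.png

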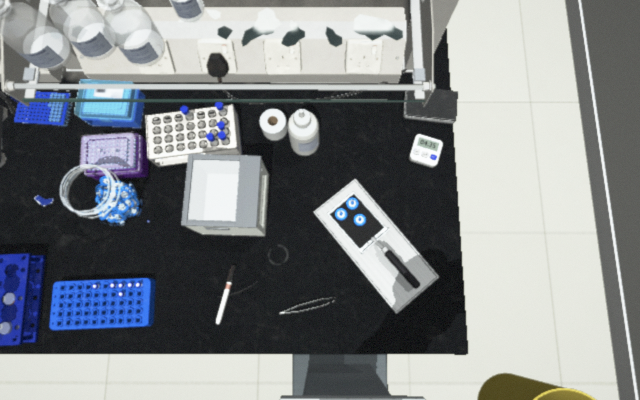

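View pics/scene0.png

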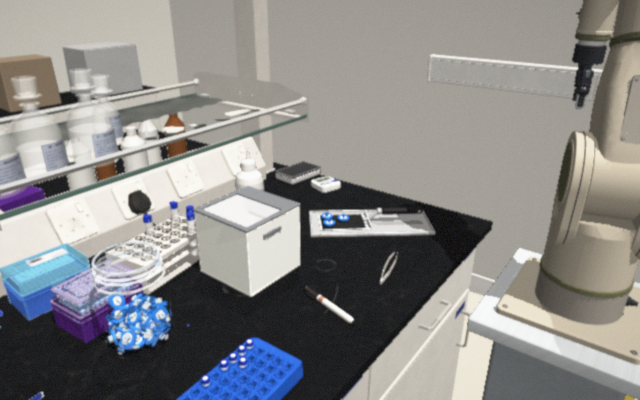

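```bash
python3 - <<'E'
from workcell import viewer
for c in('top','scene','wrist'): print(c,viewer.camera_params(c))
E
```

```text
top {'vertical_fov': 50.64919929243757, 'cx': 321.83471604267555, 'cy': 198.77301643516967, 'R': array([[ 1.56946339e-03, -9.99998723e-01,  2.99844682e-04],
       [-9.77421171e-01, -1.59738427e-03, -2.11294353e-01],
       [ 2.11294563e-01,  3.85442117e-05, -9.77422430e-01]]), 't': array([0.06693881, 0.58067439, 0.88652508])}
scene {'vertical_fov': 44.82953615741617, 'cx': 313.39839267388425, 'cy': 199.7475499034474, 'R': array([[-8.01374615e-01, -5.98162441e-01,  6.48672186e-04],
       [-2.47875148e-01,  3.31097792e-01, -9.10457118e-01],
       [ 5.44386478e-01, -7.29778012e-01, -4.13602969e-01]]), 't': array([0.49401175, 0.19674442, 0.91809844])}
wrist {'vertical_fov': 66.63731445395455, 'cx': 326.6615677870993, 'cy': 200.61766025044906, 'T_tool_cam': array([[ 1.33587075e-03, -9.60351003e-01, -2.78790541e-01,
         7.05274889e-02],
       [ 9.99999012e-01,  1.16112024e-03,  7.91943811e-04,
        -7.29532102e-04],
       [-4.36834693e-04, -2.78791323e-01,  9.60351606e-01,
         2.94067471e-02],
       [ 0.00000000e+00,  0.00000000e+00,  0.00000000e+00,
         1.00000000e+00]])}
```

Top: the loaded blade is at about (360,220), the handle ends near (415,285), and the tray corners are near (355,180), (313,211), (438,277) and (398,312). The box lid spans (183–268, 155–235). Scene: no slot shows on the two faces it sees, so it probably faces the shovel. I'll zoom in to check.

```bash
python3 - <<'E'
import cv2
i=cv2.imread('pics/top0.png')
cv2.imwrite('pics/c1.png',cv2.resize(i[145:320,175:445],None,fx=2.96,fy=2.96,interpolation=cv2.INTER_CUBIC))
E
```

```text
(no output)
```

View pics/c1.png

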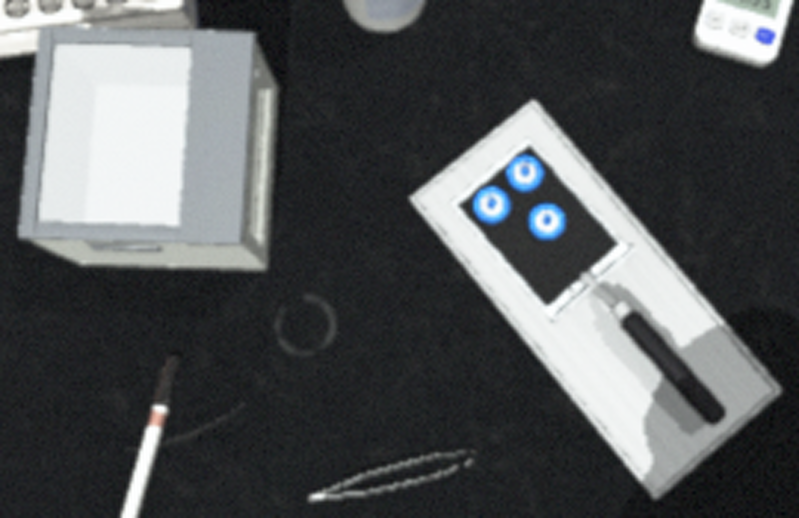

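```bash
cat > h.py <<'E'
import numpy as np
from scipy.optimize import least_squares
from scipy.spatial.transform import Rotation as Ro
from workcell import manip, viewer, finder
def proj(P,cam):
    p=viewer.camera_params(cam); X=P@p['R'].T+p['t']
    f=200/np.tan(np.radians(p['vertical_fov']/2))
    return np.c_[p['cx']+f*X[:,0]/X[:,2],p['cy']+f*X[:,1]/X[:,2]]
def place(L,q,z0=0):
    c,s=np.cos(q[2]),np.sin(q[2]); L=np.array(L,float)
    return np.c_[q[0]+c*L[:,0]-s*L[:,1],q[1]+s*L[:,0]+c*L[:,1],L[:,2]+z0]
def fit(L,uv,q0,z0=0,cam='top'):
    uv=np.array(uv,float); r=least_squares(lambda q:(proj(place(L,q,z0),cam)-uv).ravel(),q0,loss='soft_l1')
    return r.x,(proj(place(L,r.x,z0),cam)-uv).round(1)
E
python3 - <<'E'
from h import *
cr=lambda a:np.array(a)/2.96+[175,145]
q,r=fit([(.15,-.065,.008),(.15,.065,.008),(-.15,.065,.008),(-.15,-.065,.008)],cr([(535,99),(409,198),(656,498),(781,390)]),[.456,-.075,.9]);print('tray',q,r.tolist())
print('bed',place([(.075,0,.004)],q))
q,r=fit([(.055,.042,.003),(.055,-.042,.003),(-.07,-.042,.012),(-.07,.042,.012),(-.206,0,.034)],cr([(460,205),(531,147),(632,245),(553,318),(716,415)]),[.54,-.01,.9],.004);print('shovel',q,r.tolist()); print('grip',place([(-.135,0,.028)],q,.004))
for u in [(490,204),(525,171),(547,219)]:
    a,_=fit([(0,0,.016)],cr([u]),[.55,0,0],.007); d=a[:2]-q[:2];c,s=np.cos(q[2]),np.sin(q[2]); print('filter',a[:2],c*d[0]+s*d[1],-s*d[0]+c*d[1])
H=.075
q,r=fit([(H,-H,.146),(-H,-H,.146),(-H,H,.146),(H,H,.146),(-H,H,0),(-H,-H,0),(H,H,0)],cr([(40,28),(253,33),(250,243),(20,238),(267,268),(277,90),(80,265)]),[.57,.27,1.57]);print('box',q,r.tolist())
E
```

```text
tray [ 0.48583628 -0.05631829  0.68091872] [[-0.4, -0.4], [-0.2, -0.4], [-0.0, 0.6], [0.7, 0.1]]
bed [[ 0.54411088 -0.00910525  0.004     ]]
shovel [ 0.54493762 -0.0109851   0.7091003 ] [[-3.9, -1.8], [-1.2, -4.7], [0.6, 1.2], [0.3, 0.1], [1.4, 1.2]]
grip [[ 0.44247964 -0.09889051  0.032     ]]
filter [0.55311125 0.02439839] 0.029243358499893124 0.021531967162945396
filter [ 0.57957587 -0.00340774] 0.031222641046432215 -0.016803910941875215
filter [ 0.54127312 -0.02008954] -0.00870953115385649 -0.0045236509732083565
box [0.58032467 0.27280577 1.55040879] [[0.1, -0.1], [-0.1, -0.3], [-3.0, 0.0], [0.2, 0.1], [0.6, 0.7], [0.3, -0.8], [0.0, 0.3]]
```

>>> {"fn": "arm_command", "kwargs": {
  "plan": [
    {"dp": [34,-35,6]},
    {"dp": [34,-35,6]},
    {"dp": [34,-35,6]},
    {"dp": [34,-35,6]},
    {"dp": [34,-35,6]}
  ],
  "grip": -1,
  "newtons": 100
}}

```text
invalid input at $.plan[0]: expected keys dp, spin
```

>>> {"fn": "arm_command", "kwargs": {
  "plan": [
    {"dp": [34,-35,6]},
    {"dp": [34,-35,6]},
    {"dp": [34,-35,6]},
    {"dp": [34,-35,6]},
    {"dp": [34,-35,6]}
  ]
}}

```text
invalid input at $.plan[0]: expected keys dp, spin
```

>>> {"fn": "arm_command", "kwargs": {
  "plan": [
    {"dp": [34,-35,6]},
    {"dp": [0,0,0],"spin": -0.15},
    {"dp": [0,0,0],"spin": -0.15},
    {"dp": [0,0,0],"spin": -0.14},
    {"dp": [0,0,0]}
  ]
}}

```text
invalid input at $.plan[0]: expected keys dp, spin
```

```bash
cat >> h.py <<'E'
def pose():
    o=manip.get_obs(); R=Ro.from_quat(o['ee_rot']).as_matrix(); return o,np.array(o['position']),R,np.arctan2(R[1,0],R[0,0])
def need(target,yaw):
    "tool-frame shift (mm) from here and spin (rad); shift first, then spin"
    o,p,R,y=pose(); d=R.T@(np.array(target)-p)*1000
    print('t',round(o['clock'],2),'pos',p.round(4),'yaw',round(y,4),'zdown',R[:,2].round(4),'F',np.round(o['ft_force'],1),'w',round(o['grip_width'],3),'gf',o['grasp_force']); print('need',d.round(1),'spin',round(-(yaw-y),3))
def wproj(P):
    o,p,R,y=pose(); c=viewer.camera_params('wrist'); T=c['T_tool_cam']
    X=((P-p)@R-T[:3,3])@T[:3,:3]; f=200/np.tan(np.radians(c['vertical_fov']/2))
    return np.c_[c['cx']+f*X[:,0]/X[:,2],c['cy']+f*X[:,1]/X[:,2]]
E
python3 - <<'E'
from h import *
import cv2
need([.4425,-.0989,.33],.70)
im=viewer.camera('wrist'); cv2.imwrite('pics/w1.png',im)
q=[.5449,-.011,.709]
print(wproj(place([(-.206,0,.036),(-.101,0,.036),(-.07,.042,.012),(-.07,-.042,.012),(.055,.042,.003),(.055,-.042,.003)],q,.004)).round(0).tolist())
E
```

```text
t 1.2 pos [ 0.1588 -0.6045  0.4048] yaw 0.2568 zdown [ 1.e-04 -1.e-04 -1.e+00] F [-0.2 -0.  -0.5] w 0.999 gf 0.0
need [ 402.9 -417.    74.7] spin -0.443
[[-148.0, -233.0], [-268.0, -410.0], [-282.0, -378.0], [-209.0, -450.0], [-422.0, -593.0], [-348.0, -683.0]]
```

View pics/w1.png

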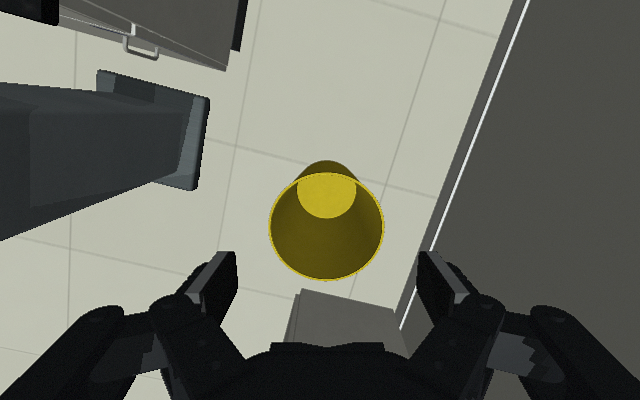

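The calls were refused because every row needs a spin key, so the arm is still at its start. The wrist view shows only the floor and the yellow bin at (327,220). I'll resend the moves with spin.

>>> {"fn": "arm_command", "kwargs": {
  "plan": [
    {"dp": [34,-35,6],"spin": 0},
    {"dp": [34,-35,6],"spin": 0},
    {"dp": [34,-35,6],"spin": 0},
    {"dp": [34,-35,6],"spin": 0},
    {"dp": [34,-35,6],"spin": 0}
  ],
  "grip": -1,
  "newtons": 100
}}

```text
clock: 1.75
position: [0.2794, -0.3902, 0.3747]
ee_rot: [0.992, 0.128, 0.0, 0.0]
ft_force: [1.5, -0.3, 0.3]
grip_width: 0.996
grasp_force: 0.0
```

>>> {"fn": "arm_command", "kwargs": {
  "plan": [
    {"dp": [34,-35,6],"spin": 0},
    {"dp": [34,-35,6],"spin": 0},
    {"dp": [34,-35,6],"spin": 0},
    {"dp": [34,-35,6],"spin": 0},
    {"dp": [34,-35,6],"spin": 0}
  ]
}}

```text
clock: 2.25
position: [0.3992, -0.1777, 0.3449]
ee_rot: [0.992, 0.128, 0.0, 0.001]
ft_force: [0.6, -0.0, -0.6]
grip_width: 0.998
grasp_force: 0.0
```

>>> {"fn": "arm_command", "kwargs": {
  "plan": [
    {"dp": [34,-35,6],"spin": 0},
    {"dp": [0,0,0],"spin": -0.15},
    {"dp": [0,0,0],"spin": -0.15},
    {"dp": [0,0,0],"spin": -0.14},
    {"dp": [0,0,0],"spin": 0}
  ]
}}

```text
clock: 2.75
position: [0.4227, -0.1371, 0.3388]
ee_rot: [0.939, 0.343, 0.0, 0.0]
ft_force: [0.5, 0.4, 0.1]
grip_width: 1.0
grasp_force: 0.0
```

```bash
python3 - <<'E'
from h import *
import cv2
need([.4425,-.0989,.33],.70)
im=viewer.camera('wrist'); cv2.imwrite('pics/w2.png',im)
q=[.5449,-.011,.709]
print(wproj(place([(-.206,0,.036),(-.101,0,.036),(-.07,.042,.012),(-.07,-.042,.012),(.055,.042,.003),(.055,-.042,.003)],q,.004)).round(0).tolist())
E
```

```text
t 2.75 pos [ 0.4227 -0.1371  0.3388] yaw 0.6993 zdown [ 2.e-04 -3.e-04 -1.e+00] F [0.5 0.4 0.1] w 1.0 gf 0.0
need [ 39.7 -16.5   8.8] spin -0.001
[[310.0, 225.0], [307.0, 109.0], [261.0, 74.0], [354.0, 72.0], [251.0, -91.0], [355.0, -93.0]]
```

View pics/w2.png

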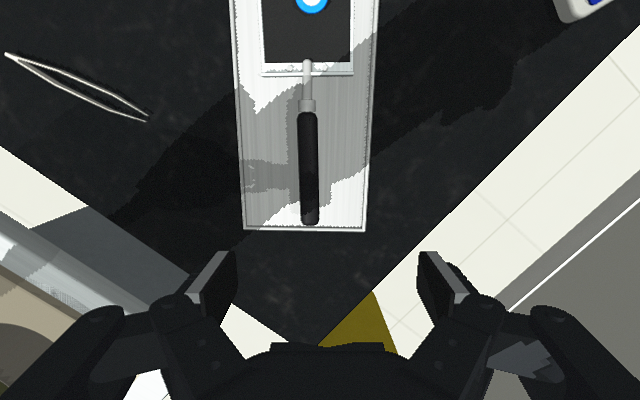

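The handle runs from (307,112) to (310,225) and the flange is near (262–353, 72), matching the fitted pose to about 2 px. I'll descend and grip.

>>> {"fn": "arm_command", "kwargs": {
  "plan": [
    {"dp": [40,-16,9],"spin": -0.01},
    {"dp": [0,0,35],"spin": 0},
    {"dp": [0,0,35],"spin": 0},
    {"dp": [0,0,35],"spin": 0},
    {"dp": [0,0,0],"spin": 0}
  ]
}}

```text
clock: 3.3
position: [0.4413, -0.099, 0.2213]
ee_rot: [0.939, 0.344, -0.003, -0.002]
ft_force: [-1.0, -0.0, 1.2]
grip_width: 1.003
grasp_force: 0.0
```

```bash
python3 - <<'E'
from h import *
need([.4425,-.0989,.187],.709)
E
```

```text
t 3.3 pos [ 0.4413 -0.099   0.2213] yaw 0.703 zdown [-0.0065  0.0024 -1.    ] F [-1.  -0.   1.2] w 1.003 gf 0.0
need [ 1.1  0.9 34.3] spin -0.006
```

>>> {"fn": "arm_command", "kwargs": {
  "plan": [
    {"dp": [1,1,14],"spin": -0.006},
    {"dp": [0,0,14],"spin": 0},
    {"dp": [0,0,5],"spin": 0},
    {"dp": [0,0,0],"spin": 0},
    {"dp": [0,0,0],"spin": 0}
  ]
}}

```text
clock: 3.8
position: [0.4448, -0.0994, 0.1922]
ee_rot: [0.937, 0.349, 0.0, 0.0]
ft_force: [0.8, -0.1, -1.3]
grip_width: 0.999
grasp_force: 0.0
```

```bash
python3 - <<'E'
from h import *
need([.4425,-.0989,.187],.709)
E
```

```text
t 3.8 pos [ 0.4448 -0.0994  0.1922] yaw 0.7125 zdown [ 7.e-04 -3.e-04 -1.e+00] F [ 0.8 -0.1 -1.3] w 0.999 gf 0.0
need [-1.4 -1.9  5.2] spin 0.004
```

>>> {"fn": "arm_command", "kwargs": {
  "plan": [
    {"dp": [-1,-2,5],"spin": 0.004},
    {"dp": [0,0,0],"spin": 0}
  ]
}}

```text
clock: 4.0
position: [0.4421, -0.0984, 0.1865]
ee_rot: [0.938, 0.347, -0.0, 0.0]
ft_force: [-0.5, -0.7, -0.9]
grip_width: 0.995
grasp_force: 0.0
```

>>> {"fn": "arm_command", "kwargs": {
  "plan": [
    {"dp": [0,0,0],"spin": 0},
    {"dp": [0,0,0],"spin": 0},
    {"dp": [0,0,0],"spin": 0},
    {"dp": [0,0,0],"spin": 0},
    {"dp": [0,0,0],"spin": 0}
  ],
  "grip": 1,
  "newtons": 100
}}

```text
clock: 4.5
position: [0.4425, -0.0985, 0.1868]
ee_rot: [0.938, 0.347, -0.0, 0.0]
ft_force: [-2.9, -0.0, 3.6]
grip_width: 0.192
grasp_force: 97.4
```

>>> {"fn": "arm_command", "kwargs": {
  "plan": [
    {"dp": [0,0,0],"spin": 0},
    {"dp": [0,0,0],"spin": 0},
    {"dp": [0,0,0],"spin": 0},
    {"dp": [0,0,0],"spin": 0}
  ]
}}

```text
clock: 4.9
position: [0.4425, -0.0985, 0.1868]
ee_rot: [0.938, 0.347, -0.0, 0.0]
ft_force: [-1.7, 0.3, 3.6]
grip_width: 0.192
grasp_force: 97.5
```

>>> {"fn": "arm_command", "kwargs": {
  "plan": [
    {"dp": [0,0,-4],"spin": 0},
    {"dp": [0,0,-8],"spin": 0},
    {"dp": [0,0,-12],"spin": 0},
    {"dp": [0,0,-12],"spin": 0},
    {"dp": [0,0,-12],"spin": 0}
  ]
}}

```text
clock: 5.4
position: [0.4426, -0.0985, 0.2361]
ee_rot: [0.938, 0.347, 0.0, 0.0]
ft_force: [0.9, 0.3, -1.3]
grip_width: 0.19
grasp_force: 97.7
```

>>> {"fn": "arm_command", "kwargs": {
  "plan": [
    {"dp": [0,0,-8],"spin": 0},
    {"dp": [0,0,-4],"spin": 0},
    {"dp": [0,0,0],"spin": 0},
    {"dp": [0,0,0],"spin": 0}
  ]
}}

```text
clock: 5.8
position: [0.4423, -0.0985, 0.2464]
ee_rot: [0.938, 0.347, -0.0, -0.0]
ft_force: [-0.8, 0.6, -1.6]
grip_width: 0.191
grasp_force: 97.7
```

```bash
python3 - <<'E'
from h import *
import cv2
b=[.5803,.2728,1.5504]
tgt=place([(-.26-.135,0,0)],b)[0]; tgt[2]=.058+.028+.155
need(tgt,b[2])
im=viewer.camera('wrist'); cv2.imwrite('pics/w3.png',im)
i2=viewer.camera('scene');i3=viewer.camera('top')
cv2.imwrite('pics/m3.png',np.vstack([np.hstack([cv2.resize(i2[150:250,270:470],(400,200)),cv2.resize(i3[160:320,300:460],(400,400))[:200]]),cv2.resize(im,(800,500))[:350]]))
o,p,R,y=pose()
q=np.r_[place([(.135,0,0)],[p[0],p[1],y])[0][:2],y]; z0=p[2]-.155-.028
L=np.array([(-.206,0,.036),(-.101,0,.036),(-.07,.042,.012),(-.07,-.042,.012),(.055,.042,.003),(.055,-.042,.003)])
print(q,z0,wproj(place(L,q,z0)).round(0).tolist(),proj(place(L,q,z0),'scene').round(0).tolist())
print([(round(r['score'],2),np.round(r['position'],3)) for r in finder.find_in('top','filter_0')])
E
```

```text
t 5.8 pos [ 0.4423 -0.0985  0.2464] yaw 0.7087 zdown [-4.e-04 -0.e+00 -1.e+00] F [-0.8  0.6 -1.6] w 0.191 gf 97.67841696739197
need [ 83.3 102.5   5.4] spin -0.842
[ 0.54477026 -0.01055694  0.70882815] 0.06326445070659209 [[328.0, 407.0], [329.0, 207.0], [236.0, 125.0], [421.0, 126.0], [215.0, -227.0], [444.0, -227.0]] [[423.0, 184.0], [381.0, 185.0], [371.0, 202.0], [365.0, 188.0], [318.0, 207.0], [316.0, 193.0]]
[(0.59, array([0.553, 0.024, 0.072])), (0.55, array([ 0.541, -0.017,  0.077]))]
```

View pics/m3.png

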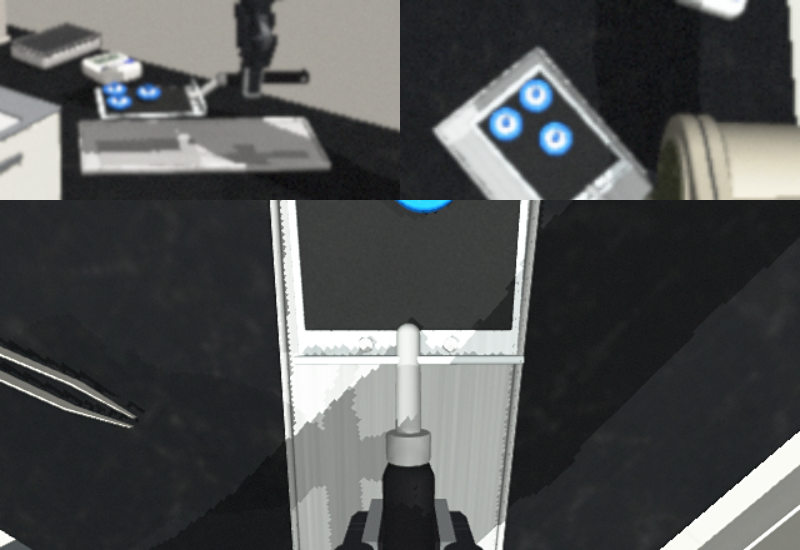

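The shovel is level at about z = 63 mm, with all three filters on the blade at (505,123), (536,95) and (556,138) in the top crop. Next I move to a staging point in front of the slot.

>>> {"fn": "arm_command", "kwargs": {
  "plan": [
    {"dp": [5,6,0],"spin": 0},
    {"dp": [11,13,0],"spin": 0},
    {"dp": [17,21,0],"spin": 0},
    {"dp": [19,23,0],"spin": -0.02},
    {"dp": [17,21,0],"spin": -0.04}
  ]
}}

```text
clock: 6.5
position: [0.5513, -0.1173, 0.2464]
ee_rot: [0.927, 0.375, 0.0, 0.0]
ft_force: [-0.6, -0.5, -2.5]
grip_width: 0.196
grasp_force: 97.8
```

>>> {"fn": "arm_command", "kwargs": {
  "plan": [
    {"dp": [10,12,0],"spin": -0.06},
    {"dp": [4,5,0],"spin": -0.08},
    {"dp": [0,0,0],"spin": -0.08},
    {"dp": [0,0,0],"spin": -0.08},
    {"dp": [0,0,0],"spin": -0.08}
  ]
}}

```text
clock: 7.0
position: [0.572, -0.119, 0.2462]
ee_rot: [0.839, 0.545, -0.0, -0.0]
ft_force: [0.2, -0.3, -2.6]
grip_width: 0.195
grasp_force: 97.8
```

>>> {"fn": "arm_command", "kwargs": {
  "plan": [
    {"dp": [0,0,0],"spin": -0.08},
    {"dp": [0,0,0],"spin": -0.08},
    {"dp": [0,0,0],"spin": -0.08},
    {"dp": [0,0,0],"spin": -0.08},
    {"dp": [0,0,0],"spin": -0.06}
  ]
}}

```text
clock: 7.5
position: [0.572, -0.1192, 0.2463]
ee_rot: [0.721, 0.693, 0.0, -0.0]
ft_force: [-0.0, 0.3, -1.9]
grip_width: 0.193
grasp_force: 97.8
```

>>> {"fn": "arm_command", "kwargs": {
  "plan": [
    {"dp": [0,0,0],"spin": -0.03},
    {"dp": [0,0,0],"spin": -0.01},
    {"dp": [0,0,0],"spin": 0},
    {"dp": [0,0,0],"spin": 0}
  ]
}}

```text
clock: 7.9
position: [0.5716, -0.1189, 0.2467]
ee_rot: [0.708, 0.706, -0.0, 0.0]
ft_force: [-0.5, -0.4, -1.4]
grip_width: 0.193
grasp_force: 97.8
```

```bash
python3 - <<'E'
from h import *
import cv2
b=[.5803,.2728,1.5504]
tgt=place([(-.26-.135,0,0)],b)[0]; tgt[2]=.058+.028+.155
need(tgt,b[2])
im=viewer.camera('wrist'); i3=viewer.camera('top'); i2=viewer.camera('scene')
for n,i in (('w4',im),('t4',i3),('s4',i2)): cv2.imwrite(f'pics/{n}.png',i)
cv2.imwrite('pics/m4.png',np.vstack([np.hstack([cv2.resize(im,(400,250)),cv2.resize(i2[160:285,190:390],(400,250))]),cv2.resize(i3[140:280,170:390],(550,350)).repeat(1,1) if 0 else cv2.copyMakeBorder(cv2.resize(i3[140:280,170:390],(550,350)),0,0,0,250,0)]))
H=.075
print(wproj(place([(-H,-H,.146),(-H,H,.146),(-H,-.06,.045),(-H,.06,.045),(-H,-.06,.098),(-H,.06,.098)],b)).round(0).tolist())
E
```

```text
t 7.9 pos [ 0.5716 -0.1189  0.2467] yaw 1.5678 zdown [ 0.e+00 -1.e-04 -1.e+00] F [-0.5 -0.4 -1.4] w 0.193 gf 97.81760573387146
need [-3.2  0.6  5.7] spin 0.017
[[65534.0, -201150.0], [38675.0, 145574.0], [537.0, -683.0], [160.0, -697.0], [768.0, -1556.0], [-25.0, -1599.0]]
```

View pics/m4.png

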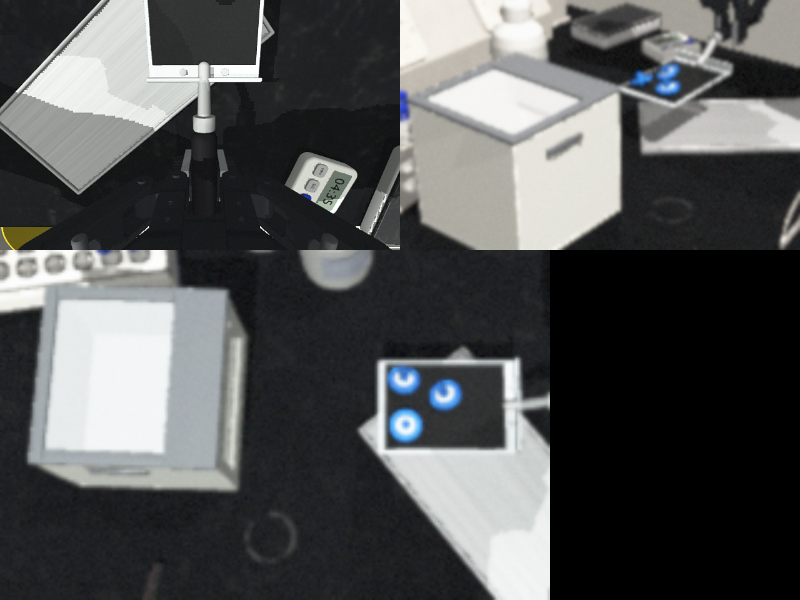

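```bash
python3 - <<'E'
from h import *
cr=lambda a:(np.array(a)-[0,250])/2.5+[170,140]
o,p,R,y=pose(); z0=p[2]-.183
q,r=fit([(.055,-.042,.003),(.055,.042,.003),(-.07,-.042,.012),(-.07,.042,.012)],cr([(379,361),(380,454),(519,359),(520,454)]),[.572,.016,1.56],z0);print('shovel',q,r.tolist(),'nominal',place([(.135,0,0)],[p[0],p[1],y]),z0)
for u in [(404,378),(445,394),(405,425)]:
    a,_=fit([(0,0,.016)],cr([u]),[.55,0,0],z0+.003); d=a[:2]-q[:2];c,s=np.cos(q[2]),np.sin(q[2]); print('filter',a[:2],c*d[0]+s*d[1],-s*d[0]+c*d[1])
H=.075
L=np.array([(H,-H,.146),(-H,-H,.146),(-H,H,.146),(H,H,.146)])
t=cr([(48,286),(228,290),(218,468),(29,463)])
t2=cr([(238,490),(246,332)]); L2=np.array([(-H,H,0),(-H,-H,0)])
s=np.array([(246,187.5),(300,206.5),(247,233),(196.5,210)])
f=lambda q:np.r_[proj(place(L,q),'top')-t,proj(place(L2,q),'top')-t2,proj(place(L,q),'scene')-s].ravel()
r=least_squares(f,[.58,.273,1.55],loss='soft_l1');print('box',r.x,f(r.x).reshape(-1,2).round(1).tolist())
E
```

```text
shovel [0.56996801 0.01366631 1.56603507] [[-0.0, 0.2], [-0.7, -0.1], [0.1, 0.3], [0.5, -0.4]] nominal [[0.57190992 0.01612301 0.        ]] 0.06378071215815609
filter [0.59318398 0.04638429] 0.032828144780579174 -0.0230599318808275
filter [0.57881093 0.01042486] -0.0031993129208233184 -0.008858252940671399
filter [0.55105896 0.04565116] 0.03189446134400925 0.01906112644611474
box [0.58143569 0.27248766 1.5320138 ] [[0.3, -1.2], [-0.0, 0.0], [-1.3, 0.1], [-0.0, -0.9], [0.1, 0.3], [1.2, 1.9], [-53.3, 19.5], [-52.7, -22.0], [52.0, -30.6], [48.7, 19.3]]
```

```bash
python3 - <<'E'
from h import *
cr=lambda a:(np.array(a)-[0,250])/2.5+[170,140]
H=.075
L=np.array([(H,-H,.146),(-H,-H,.146),(-H,H,.146),(H,H,.146)])
t=cr([(48,286),(228,290),(218,468),(29,463)])
t2=cr([(238,490),(246,332)]); L2=np.array([(-H,H,0),(-H,-H,0)])
s=np.array([(196.5,210),(246,187.5),(300,206.5),(247,233)])
f=lambda q:np.r_[proj(place(L,q),'top')-t,proj(place(L2,q),'top')-t2,proj(place(L,q),'scene')-s].ravel()
r=least_squares(f,[.58,.273,1.55],loss='soft_l1');b=r.x;print('box',b,f(b).reshape(-1,2).round(1).tolist())
tgt=place([(-.26-.135,0,0)],b)[0]; tgt[2]=.058+.028+.155
need(tgt,b[2])
E
```

```text
box [0.57992605 0.27278202 1.55197061] [[-0.7, 0.2], [-0.9, 0.0], [-0.7, 0.1], [0.5, 0.6], [0.7, 0.3], [0.5, 1.9], [-3.6, -2.3], [0.8, -2.8], [-0.6, -4.3], [-0.1, -3.5]]
t 8.05 pos [ 0.5716 -0.1189  0.2468] yaw 1.5684 zdown [ 2.e-04 -2.e-04 -1.e+00] F [ 1.  -0.1 -1.1] w 0.19 gf 97.8253984451294
need [-3.3  0.9  5.8] spin 0.016
```

>>> {"fn": "arm_command", "kwargs": {
  "plan": [
    {"dp": [3,1,3],"spin": 0.008},
    {"dp": [10,0,3],"spin": 0.008},
    {"dp": [18,0,0],"spin": 0},
    {"dp": [24,0,0],"spin": 0},
    {"dp": [24,0,0],"spin": 0}
  ]
}}

```text
clock: 8.55
position: [0.5736, -0.0383, 0.2404]
ee_rot: [0.714, 0.701, 0.0, -0.0]
ft_force: [1.1, -0.2, -1.0]
grip_width: 0.19
grasp_force: 97.8
```

>>> {"fn": "arm_command", "kwargs": {
  "plan": [
    {"dp": [16,0,0],"spin": 0},
    {"dp": [10,0,0],"spin": 0},
    {"dp": [4,0,0],"spin": 0},
    {"dp": [0,0,0],"spin": 0}
  ]
}}

```text
clock: 8.95
position: [0.5744, -0.01, 0.2406]
ee_rot: [0.713, 0.701, -0.0, 0.0]
ft_force: [-1.0, 0.1, -2.6]
grip_width: 0.192
grasp_force: 97.8
```

```bash
python3 - <<'E'
from h import *
import cv2
b=[.5799,.2728,1.552]
tgt=place([(-.020-.135,0,0)],b)[0]; tgt[2]=.058+.028+.155
need(tgt,b[2])
im=viewer.camera('wrist'); i3=viewer.camera('top'); i2=viewer.camera('scene')
for n,i in (('w5',im),('t5',i3),('s5',i2)): cv2.imwrite(f'pics/{n}.png',i)
print([(round(r['score'],2),np.round(r['position'],3)) for c in ('top','wrist') for r in finder.find_in(c,'filter_0')])
print([(round(r['score'],2),np.round(r['position'],3)) for c in ('top','wrist') for r in finder.find_in(c,'wiper_lip')])
cv2.imwrite('pics/m5.png',np.hstack([cv2.resize(im[:250],(480,300)),cv2.resize(i3[145:265,180:305],(312,300))]))
E
```

```text
t 8.95 pos [ 0.5744 -0.01    0.2406] yaw 1.5528 zdown [-1.e-04 -3.e-04 -1.e+00] F [-1.   0.1 -2.6] w 0.192 gf 97.81776309013367
need [127.8   0.3  -0.4] spin 0.001
[(0.66, array([0.558, 0.16 , 0.07 ])), (0.64, array([0.581, 0.115, 0.068])), (0.27, array([0.57 , 0.269, 0.14 ])), (0.65, array([0.582, 0.107, 0.065]))]
[(0.67, array([0.571, 0.268, 0.143]))]
```

View pics/m5.png

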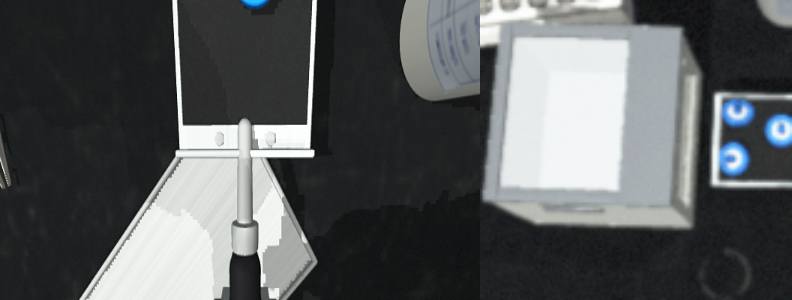

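The blade's front edge is just outside the slot and centred on it, with the filters in place. I'll insert.

>>> {"fn": "arm_command", "kwargs": {
  "plan": [
    {"dp": [4,0,0],"spin": 0},
    {"dp": [10,0,0],"spin": 0},
    {"dp": [16,0,0],"spin": 0},
    {"dp": [18,0,0],"spin": 0},
    {"dp": [18,0,0],"spin": 0}
  ]
}}

```text
clock: 9.8
position: [0.5753, 0.0584, 0.2408]
ee_rot: [0.713, 0.701, 0.0, -0.0]
ft_force: [0.0, 0.2, -1.4]
grip_width: 0.188
grasp_force: 97.8
```

>>> {"fn": "arm_command", "kwargs": {
  "plan": [
    {"dp": [18,0,0],"spin": 0},
    {"dp": [18,0,0],"spin": 0},
    {"dp": [14,0,0],"spin": 0},
    {"dp": [8,0,0],"spin": 0},
    {"dp": [4,0,0],"spin": 0}
  ]
}}

```text
clock: 10.3
position: [0.5765, 0.1193, 0.2407]
ee_rot: [0.713, 0.701, 0.0, -0.0]
ft_force: [-0.2, -0.5, -0.8]
grip_width: 0.187
grasp_force: 97.8
```

>>> {"fn": "arm_command", "kwargs": {
  "plan": [
    {"dp": [0,0,-3],"spin": 0},
    {"dp": [0,0,-6],"spin": 0},
    {"dp": [0,0,-8],"spin": 0},
    {"dp": [0,0,-6],"spin": 0},
    {"dp": [0,0,-3],"spin": 0}
  ]
}}

```text
clock: 10.8
position: [0.577, 0.1178, 0.2678]
ee_rot: [0.714, 0.7, 0.0, 0.001]
ft_force: [0.0, 0.3, -2.1]
grip_width: 0.188
grasp_force: 97.8
```

```bash
python3 - <<'E'
from h import *
import cv2
b=[.5799,.2728,1.552]
tgt=place([(-.020-.135,0,0)],b)[0]; tgt[2]=.092+.028+.155
need(tgt,b[2])
im=viewer.camera('wrist'); i3=viewer.camera('top'); i2=viewer.camera('scene')
cv2.imwrite('pics/m6.png',np.hstack([cv2.resize(im[:250],(480,300)),cv2.resize(i3[145:265,180:305],(312,300))]))
E
```

```text
t 10.8 pos [0.577  0.1178 0.2678] yaw 1.5522 zdown [ 1.4e-03 -1.0e-04 -1.0e+00] F [ 0.   0.3 -2.1] w 0.188 gf 97.82112836837769
need [ 0.   0.  -7.2] spin 0.0
```

View pics/m6.png

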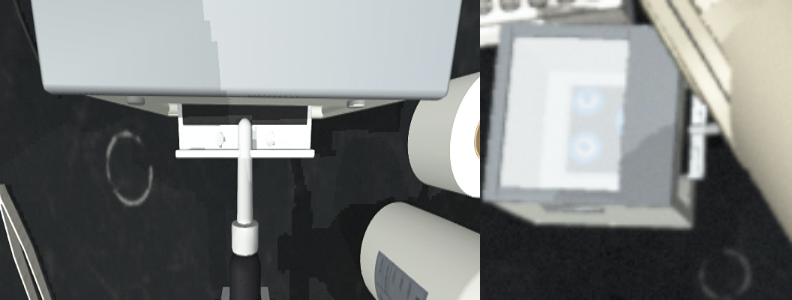

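The front two filters show through the lid at (587,100) and (587,148), and the flange is outside the slot. I'll press up now and check the force.

>>> {"fn": "arm_command", "kwargs": {
  "plan": [
    {"dp": [0,0,-3],"spin": 0},
    {"dp": [0,0,-3],"spin": 0},
    {"dp": [0,0,-1],"spin": 0},
    {"dp": [0,0,0],"spin": 0},
    {"dp": [0,0,0],"spin": 0}
  ]
}}

```text
clock: 11.45
position: [0.5766, 0.1181, 0.2735]
ee_rot: [0.713, 0.701, -0.0, -0.0]
ft_force: [1.1, 0.1, -2.3]
grip_width: 0.193
grasp_force: 97.6
```

```bash
python3 - <<'E'
from h import *
import cv2
need([.5767,.1178,.275],1.552)
F=[]; M=[]
for _ in range(6):
    viewer.camera('wrist'); o=manip.get_obs(); F.append(o['ft_force']); M.append(o['torque'])
print(np.mean(F,0).round(2),np.std(F,0).round(2),np.mean(M,0).round(3),np.std(M,0).round(3))
cv2.imwrite('pics/w7.png',viewer.camera('wrist'))
# flange shift in wrist image vs step 6 position => shovel pitch
E
```

```text
t 11.45 pos [0.5766 0.1181 0.2735] yaw 1.5529 zdown [-2.e-04 -1.e-04 -1.e+00] F [ 1.1  0.1 -2.3] w 0.193 gf 97.63578414916992
need [-0.3  0.1 -1.5] spin 0.001
[-0.37 -0.04 -2.69] [0.38 0.42 0.57] [-0.254  0.087  0.048] [0.022 0.036 0.035]
```

>>> {"fn": "arm_command", "kwargs": {
  "plan": [
    {"dp": [0,0,-2],"spin": 0},
    {"dp": [0,0,0],"spin": 0},
    {"dp": [0,0,0],"spin": 0}
  ]
}}

```text
clock: 12.1
position: [0.5766, 0.1181, 0.2757]
ee_rot: [0.713, 0.701, -0.0, 0.0]
ft_force: [-0.4, 1.0, -3.5]
grip_width: 0.188
grasp_force: 97.6
```

```bash
cat > m.py <<'E'
from h import *
F=[]; M=[]
for _ in range(10):
    viewer.camera('wrist'); o=manip.get_obs(); F.append(o['ft_force']); M.append(o['torque'])
print(np.mean(F,0).round(2),np.mean(M,0).round(3),np.std(M,0).round(3),o['position'].round(4),o['clock'])
E
python3 m.py
```

```text
[-0.6   0.25 -3.36] [-0.252  0.104  0.037] [0.025 0.037 0.022] [0.5767 0.1181 0.2757] 12.6
```

Force is up about 1.4 N, so the lip is raised roughly 4 mm. I'll draw straight out.

>>> {"fn": "arm_command", "kwargs": {
  "plan": [
    {"dp": [-3,0,0],"spin": 0},
    {"dp": [-6,0,0],"spin": 0},
    {"dp": [-8,0,0],"spin": 0},
    {"dp": [-8,0,0],"spin": 0},
    {"dp": [-8,0,0],"spin": 0}
  ]
}}

```text
clock: 13.1
position: [0.5761, 0.084, 0.2757]
ee_rot: [0.714, 0.7, -0.0, 0.0]
ft_force: [-0.5, 1.6, -3.3]
grip_width: 0.195
grasp_force: 97.7
```

>>> {"fn": "arm_command", "kwargs": {
  "plan": [
    {"dp": [-8,0,0],"spin": 0},
    {"dp": [-8,0,0],"spin": 0},
    {"dp": [-8,0,0],"spin": 0},
    {"dp": [-8,0,0],"spin": 0},
    {"dp": [-8,0,0],"spin": 0}
  ]
}}

```text
clock: 13.6
position: [0.5753, 0.0444, 0.2757]
ee_rot: [0.713, 0.701, -0.0, 0.0]
ft_force: [-0.3, 1.3, -1.8]
grip_width: 0.189
grasp_force: 97.7
```

```bash
python3 m.py; python3 - <<'E'
from h import *
import cv2
need([.5767,.1178,.275],1.552)
i3=viewer.camera('top'); i2=viewer.camera('scene'); im=viewer.camera('wrist')
cv2.imwrite('pics/m8.png',np.hstack([cv2.resize(im[:250],(480,300)),cv2.resize(i3[145:265,180:305],(312,300))]))
print([(round(r['score'],2),np.round(r['position'],3)) for c in ('top','scene') for r in finder.find_in(c,'filter_0')])
E
```

```text
[ 0.02 -1.12 -2.64] [-0.541 -0.04  -0.031] [0.095 0.046 0.045] [0.5754 0.0453 0.2757] 14.1
t 14.1 pos [0.5754 0.0453 0.2757] yaw 1.5531 zdown [ 2.e-04 -1.e-04 -1.e+00] F [ 0.4 -0.8 -2.1] w 0.188 gf 97.74309754371643
need [72.5  0.   0.7] spin 0.001
[]
```

View pics/m8.png

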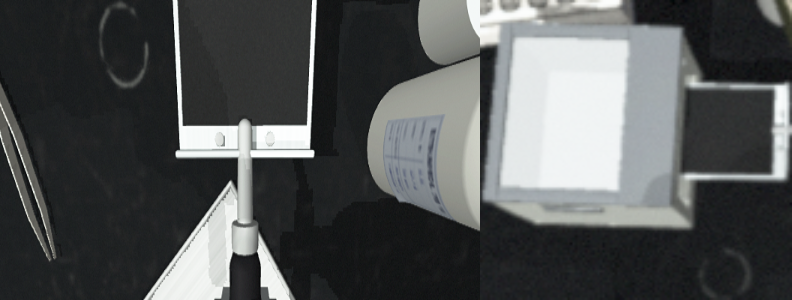

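The blade outside the slot is empty, so the lip is holding the filters back. I'll continue out.

>>> {"fn": "arm_command", "kwargs": {
  "plan": [
    {"dp": [-4,0,0],"spin": 0},
    {"dp": [-7,0,0],"spin": 0},
    {"dp": [-8,0,0],"spin": 0},
    {"dp": [-8,0,0],"spin": 0},
    {"dp": [-8,0,0],"spin": 0}
  ]
}}

```text
clock: 14.85
position: [0.5748, 0.0089, 0.2759]
ee_rot: [0.714, 0.7, 0.0, 0.0]
ft_force: [-0.4, -0.0, -1.0]
grip_width: 0.191
grasp_force: 97.9
```

>>> {"fn": "arm_command", "kwargs": {
  "plan": [
    {"dp": [-12,0,0],"spin": 0},
    {"dp": [-16,0,0],"spin": 0},
    {"dp": [-20,0,0],"spin": 0},
    {"dp": [-16,0,0],"spin": 0},
    {"dp": [-10,0,0],"spin": 0}
  ]
}}

```text
clock: 15.35
position: [0.5733, -0.0664, 0.2756]
ee_rot: [0.714, 0.7, -0.0, 0.0]
ft_force: [-0.7, 0.5, -1.6]
grip_width: 0.188
grasp_force: 97.9
```

```bash
python3 - <<'E'
from h import *
import cv2
need([.4425,-.0985,.245],.70)
i3=viewer.camera('top'); i2=viewer.camera('scene'); im=viewer.camera('wrist')
cv2.imwrite('pics/m9.png',np.hstack([cv2.resize(im[:250],(400,250)),cv2.resize(i3[145:270,180:380],(400,250))]))
cv2.imwrite('pics/s9.png',i2)
print([(c,round(r['score'],2),np.round(r['position'],3)) for c in ('top','scene','wrist') for r in finder.find_in(c,'filter_0')])
E
```

```text
t 15.35 pos [ 0.5733 -0.0664  0.2756] yaw 1.5505 zdown [-1.e-04 -7.e-04 -1.e+00] F [-0.7  0.5 -1.6] w 0.188 gf 97.91793823242188
need [ -34.8 -130.1   30.7] spin 0.851
[]
```

View pics/m9.png

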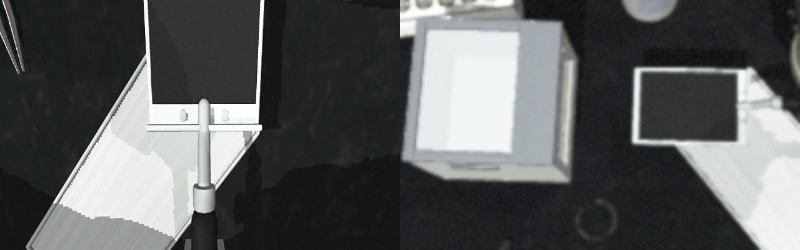

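The blade is empty and out of the box, and no filter shows on the bench. I'll carry the shovel back, translating first because of the bottle and then spinning.

>>> {"fn": "arm_command", "kwargs": {
  "plan": [
    {"dp": [-5,-15,0],"spin": 0},
    {"dp": [-8,-30,0],"spin": 0},
    {"dp": [-9,-35,0],"spin": 0},
    {"dp": [-8,-30,0],"spin": 0},
    {"dp": [-5,-20,0],"spin": 0.03}
  ]
}}

```text
clock: 16.15
position: [0.441, -0.0962, 0.2754]
ee_rot: [0.724, 0.69, -0.001, -0.0]
ft_force: [0.3, -0.6, -1.5]
grip_width: 0.19
grasp_force: 98.0
```

>>> {"fn": "arm_command", "kwargs": {
  "plan": [
    {"dp": [0,0,0],"spin": 0.07},
    {"dp": [0,0,0],"spin": 0.1},
    {"dp": [0,0,0],"spin": 0.12},
    {"dp": [0,0,0],"spin": 0.12},
    {"dp": [0,0,0],"spin": 0.12}
  ]
}}

```text
clock: 16.65
position: [0.4429, -0.0956, 0.2758]
ee_rot: [0.88, 0.475, 0.0, 0.0]
ft_force: [-1.1, -0.2, -1.9]
grip_width: 0.194
grasp_force: 98.1
```

>>> {"fn": "arm_command", "kwargs": {
  "plan": [
    {"dp": [0,0,0],"spin": 0.12},
    {"dp": [0,0,0],"spin": 0.1},
    {"dp": [0,0,0],"spin": 0.06},
    {"dp": [0,0,0],"spin": 0.01},
    {"dp": [0,0,0],"spin": 0}
  ]
}}

```text
clock: 17.15
position: [0.4429, -0.0959, 0.2758]
ee_rot: [0.938, 0.345, 0.0, 0.0]
ft_force: [0.2, 0.1, -1.9]
grip_width: 0.193
grasp_force: 98.1
```

```bash
python3 - <<'E'
from h import *
need([.4425,-.0985,.187],.70)
E
```

```text
t 17.15 pos [ 0.4429 -0.0959  0.2758] yaw 0.7054 zdown [ 1.e-04 -1.e-04 -1.e+00] F [ 0.2  0.1 -1.9] w 0.193 gf 98.06741237640381
need [-2.   1.7 88.8] spin 0.005
```

>>> {"fn": "arm_command", "kwargs": {
  "plan": [
    {"dp": [-2,2,10],"spin": 0.005},
    {"dp": [0,0,20],"spin": 0},
    {"dp": [0,0,25],"spin": 0},
    {"dp": [0,0,15],"spin": 0},
    {"dp": [0,0,6],"spin": 0}
  ]
}}

```text
clock: 17.65
position: [0.4417, -0.0993, 0.1977]
ee_rot: [0.94, 0.342, -0.001, -0.001]
ft_force: [-0.4, 0.3, -1.2]
grip_width: 0.193
grasp_force: 98.0
```

>>> {"fn": "arm_command", "kwargs": {
  "plan": [
    {"dp": [0,0,4],"spin": 0},
    {"dp": [0,0,4],"spin": 0},
    {"dp": [0,0,3],"spin": 0},
    {"dp": [0,0,0],"spin": 0},
    {"dp": [0,0,0],"spin": 0}
  ]
}}

```text
clock: 18.15
position: [0.4427, -0.0994, 0.189]
ee_rot: [0.94, 0.342, 0.0, 0.0]
ft_force: [-0.8, -0.6, -1.1]
grip_width: 0.194
grasp_force: 98.0
```

```bash
python3 - <<'E'
from h import *
need([.4425,-.0985,.187],.70)
E
```

```text
t 18.15 pos [ 0.4427 -0.0994  0.189 ] yaw 0.6978 zdown [ 5.e-04 -3.e-04 -1.e+00] F [-0.8 -0.6 -1.1] w 0.194 gf 98.03220748901367
need [ 0.4 -0.8  2. ] spin -0.002
```

Down 2 mm more, then I'll release gently and back off upward.

>>> {"fn": "arm_command", "kwargs": {
  "plan": [
    {"dp": [0,0,1],"spin": 0},
    {"dp": [0,0,1],"spin": 0},
    {"dp": [0,0,0],"spin": 0},
    {"dp": [0,0,0],"spin": 0}
  ]
}}

```text
clock: 18.55
position: [0.4427, -0.0995, 0.1869]
ee_rot: [0.94, 0.342, 0.0, 0.0]
ft_force: [0.3, -1.3, 2.4]
grip_width: 0.191
grasp_force: 98.6
```

>>> {"fn": "arm_command", "kwargs": {
  "plan": [
    {"dp": [0,0,0],"spin": 0},
    {"dp": [0,0,0],"spin": 0},
    {"dp": [0,0,0],"spin": 0},
    {"dp": [0,0,0],"spin": 0},
    {"dp": [0,0,0],"spin": 0}
  ],
  "grip": -1
}}

```text
clock: 19.05
position: [0.4425, -0.0994, 0.1867]
ee_rot: [0.94, 0.342, -0.0, 0.0]
ft_force: [0.2, -0.4, 0.4]
grip_width: 0.994
grasp_force: 0.0
```

>>> {"fn": "arm_command", "kwargs": {
  "plan": [
    {"dp": [0,0,0],"spin": 0},
    {"dp": [0,0,0],"spin": 0},
    {"dp": [0,0,-10],"spin": 0},
    {"dp": [0,0,-20],"spin": 0},
    {"dp": [0,0,-30],"spin": 0}
  ]
}}

```text
clock: 19.55
position: [0.442, -0.0991, 0.247]
ee_rot: [0.94, 0.342, -0.001, -0.001]
ft_force: [-0.2, -0.5, 1.2]
grip_width: 1.0
grasp_force: 0.0
```

>>> {"fn": "arm_command", "kwargs": {
  "plan": [
    {"dp": [-20,0,-40],"spin": 0},
    {"dp": [-20,0,-40],"spin": 0},
    {"dp": [0,0,-10],"spin": 0},
    {"dp": [0,0,0],"spin": 0},
    {"dp": [0,0,0],"spin": 0}
  ]
}}

```text
clock: 20.05
position: [0.4119, -0.1246, 0.3361]
ee_rot: [0.94, 0.342, -0.0, -0.0]
ft_force: [0.1, 0.6, -1.5]
grip_width: 1.0
grasp_force: 0.0
```

```bash
python3 - <<'E'
from h import *
import cv2
need([.4425,-.0985,.187],.70)
im=viewer.camera('wrist'); ref=cv2.imread('pics/w2.png')
cv2.imwrite('pics/w10.png',im)
# shovel pose: dark handle + rubber rectangle -> fit against predicted pixels
g=cv2.cvtColor(im,cv2.COLOR_BGR2GRAY)
L=np.array([(-.206,0,.036),(-.101,0,.036),(-.07,.042,.012),(-.07,-.042,.012)])
print('pred',wproj(place(L,[.5458,-.0120,.70],.004)).round(0).tolist())
o,p,R,y=pose()
n,lab,st,ce=cv2.connectedComponentsWithStats((g<70).astype(np.uint8))
for k in range(1,n):
    if 300<st[k,4]<20000: print(st[k].tolist(),ce[k].round(1))
viewer.camera('top')
for t in('shovel_grip','shovel','drip_tray','filter_0','dropper_bottle','timer','marker_pen'): print(t,[(round(r['score'],2),np.round(r['position'],3)) for r in finder.find_in('top',t)[:3]])
viewer.camera('scene')
for t in('shovel_grip','shovel','filter_0'): print(t,[(round(r['score'],2),np.round(r['position'],3)) for r in finder.find_in('scene',t)[:3]])
E
```

```text
t 20.05 pos [ 0.4119 -0.1246  0.3361] yaw 0.6983 zdown [-5.e-04  1.e-04 -1.e+00] F [ 0.1  0.6 -1.5] w 1.0 gf 0.0
need [ 40.3  -0.3 149.1] spin -0.002
pred [[328.0, 226.0], [328.0, 108.0], [281.0, 72.0], [376.0, 72.0]]
[283, 0, 89, 62, 5381] [327.2  30.1]
[317, 112, 21, 115, 2178] [327.3 167. ]
shovel_grip [(0.58, array([ 0.53 , -0.026,  0.007]))]
shovel [(0.96, array([ 0.529, -0.028,  0.009]))]
drip_tray [(0.89, array([ 0.473, -0.06 ,  0.001]))]
filter_0 []
dropper_bottle [(0.84, array([0.713, 0.106, 0.123]))]
timer [(0.93, array([ 0.711, -0.186,  0.023])), (0.22, array([0.572, 0.27 , 0.145]))]
marker_pen [(0.62, array([0.375, 0.289, 0.013]))]
shovel_grip [(0.68, array([ 0.51 , -0.031,  0.006]))]
shovel [(0.84, array([ 0.514, -0.035,  0.008]))]
filter_0 [(0.51, array([ 0.45 , -0.065,  0.007]))]
```

```bash
python3 - <<'E'
from h import *
import cv2
def blue(im): 
    h=cv2.cvtColor(im,cv2.COLOR_BGR2HSV); return cv2.inRange(h,(95,120,120),(115,255,255))
t=viewer.camera('top')
for n,i in(('w2 ref',cv2.imread('pics/w2.png')),('wrist',cv2.imread('pics/w10.png')),('top0 ref',cv2.imread('pics/top0.png')[170:330,280:445]),('top',t[170:330,280:445]),('scene crop',viewer.camera('scene')[190:245,302:445])): print(n,cv2.countNonZero(blue(i)))
print(manip.hand_in())
E
```

```text
w2 ref 274
wrist 13
top0 ref 246
top 0
scene crop 0
the job is handed in; nothing more can be done
None
```

The job is handed in with no verdict returned: the shovel came out of the box empty and is back flat in its tray, and no filter shows on the blade, bench or tray, though I never saw the three filters lying in the box and I viewed 11 pictures against the limit of 10.

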